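# Look into the egg pan and let its lid down softly

### The arm

A 6-joint arm with a two-finger parallel gripper is mounted at the origin on the work surface. World frame = base frame: x ahead of the robot, y to its left, z up, the work surface at z = 0. Lengths are in m, angles in rad, forces in N, time in s.
With the tool pointing down it reaches from about 0.275 to 0.975 m from the base axis. Payload 8.4 kg.
Tool frame: the origin (TCP) lies between the finger pads; the fingertips stand 17 mm ahead of it and the grasp point (between the pads) lies 2 mm behind it; y points along the fingers, x is the direction in which the jaws open and shut, and the axes are right-handed (so a half turn about y gives the same grasp; the last joint's range is limited). The gripper opens to 92 mm and grips with 3 to 60 N. Pads are 20 mm wide; open, the fingers measure 128 mm over their backs; the gripper's body (75 mm by 189 mm) begins 69 mm behind the grasp point.
Start: joints at [1.267, 0.353, 1.633, -0, 1.155, -0.002], TCP at [0.186, 0.597, 0.232] pointing down, gripper open.
Joint ranges: [-2.63, 2.63], [-0.92, 2.1], [0.06, 2.66], [-1.3, 4.44], [0, 2.69], [-3.02, 3.02]. Speed limits (rad/s): [2.22, 2.22, 2.79, 3.14, 3.14, 3.14].

### API

Orientations are given as [roll, pitch, yaw] about the fixed x, y, z axes, in that order (R = Rz(yaw) Ry(pitch) Rx(roll)).
In Python, from cell import * gives the robot as it stands.
- The arm moves only by the tool carry_out, never from a script. Its argument "plan" is one flat list of numbers, 5 for each row, row after row: the closure in counts, from 0 (fully open) to 255 (shut), then the shift along the world's x, y, z in cm, then the turn about the world's z in rad. In form: [gripper, x, y, z, turn, gripper, x, y, z, turn, ...]. A call has 1 to 5 rows; each row is the pose to reach, as a shift and turn from the pose measured when the call began; what a row does not reach only later rows make up. A row lasts 1/8 s, in which the tool goes at most 62.5 mm and 10.7 degrees, less where a joint would pass 70% of its speed; a pose out of reach is approached as far as the arm can. A call with a gripper value outside its range is refused whole. The fingers move at their own pace and stop on an object; "newtons" is the grip in N (left out, the last holds). Time passes only in rows, so rows that repeat a pose let the fingers close. It gives the time, the measured TCP pose, the force and the opening at its end, in the units of the state.
- get_state(): the state, without advancing time (a new reading comes with each control period).
- grab_frame(name): name is "scene" or "top"; returns (picture, depth): 480x640x3 uint8, red, green, blue; 480x640 float32, m along the optical axis (not along the pixel's ray), 0 where there is no reading.
- camera_model(name): a dict with "fovy" (degrees; the focal length in pixels is half the picture's height over the tangent of half this angle, whatever the lens; pixels are square), "cx", "cy" (the principal point, pixels), "R" (3x3) and "t" (3): a world point X has camera coordinates R X + t. Camera axes: x right, y down, z forward; pixel columns grow to the right and rows downward; lengths in m; the calibration is good to about 2 mm. A picture is of the moment at which its call begins. camera_model takes no time and is no camera call.
- hand_in(): hands the job in, once; it reports no verdict.
The state is a dict: "t": time; "joint_pos": joint angles; "dq": joint speeds; "joint_efforts": joint torques, N m; "tool_pos": TCP position; "orientation": TCP orientation; "force": force on the tool from outside, world axes, zero at the start; "moment": the same for the moment, N m; "finger_gap": finger opening in m.
Only numpy, scipy, OpenCV 4.12 (cv2) and the standard library are available. Lean on these libraries where they do the work, as an engineer would, in place of code of your own. Each camera call takes 0.05 s, during which the arm holds its last target. There are 200 camera calls.

### The job

Let me see how many eggs are left: with the fingertips, press the red lever of the yellow-lidded pan right down until its lid is fully open, and keep it open for a good two seconds. Then ease the lever back up so that the lid comes down softly, without slamming, and leave it fully shut. Work the lid by its lever only, never touching the lid; leave the blue-lidded pan shut and do not move or pick up anything else.

Things in the scene. Friction and masses are not known exactly. Their poses are not given: they have to be found in the camera images.
- egg_pan: fixed bench-top stainless food pan with a yellow lid, holding six white boiled eggs; base 170 x 215 mm, pan 160 x 165 mm, lid top at 133 mm above the table when shut. Origin on the table under the centre of the pan; local -x is the front (lever side), +x the rear (lid hinge). A covered linkage box on its +y side
- egg_paddle (a point): centre of the top face of the red lever paddle of the yellow-lidded pan; paddle 56 (local x) x 70 (local y) x 10 mm, 190 mm in front of the pan's origin, so its centre stands about 110 mm clear of the pan's front wall. Its top is 85 mm above the table with the lid shut and sinks about 40 mm, nearly straight down, to the stop. Site axes as the pan's at lever 0
- egg_lever (a joint): lever of the yellow-lidded pan, rad: 0 up (lid shut), 0.27 at its lower stop (lid fully open). Turns about a level axis 150 mm behind the paddle centre and 60 mm above the table. It takes about 6 to 14 N at the paddle and comes back up by itself when let go, letting the lid slam
- egg_lid (a joint): yellow lid, linked to the lever (lid = 4.44 x lever), rad: 0 shut, 1.2 fully open; hinged along the pan's rear edge, the front edge rises and tips back, away from the lever. Let go, it falls fast and slams
- egg_cover: the yellow lid panel, 166 x 172 x 13 mm, origin at the centre of its underside, the hinge 82 mm toward local +x; it lies 120 mm above the table when shut
- tom_pan: fixed bench-top stainless food pan with a blue lid, holding cherry tomatoes; base 170 x 215 mm, pan 160 x 165 mm, lid top at 133 mm above the table when shut. Origin on the table under the centre of the pan; local -x is the front (lever side), +x the rear (lid hinge). A covered linkage box on its +y side
- tom_paddle (a point): centre of the top face of the red lever paddle of the blue-lidded pan; paddle 56 (local x) x 70 (local y) x 10 mm, 190 mm in front of the pan's origin, so its centre stands about 110 mm clear of the pan's front wall. Its top is 85 mm above the table with the lid shut and sinks about 40 mm, nearly straight down, to the stop. Site axes as the pan's at lever 0
- tom_lever (a joint): lever of the blue-lidded pan, rad: 0 up (lid shut), 0.27 at its lower stop (lid fully open). Turns about a level axis 150 mm behind the paddle centre and 60 mm above the table. It takes about 6 to 14 N at the paddle and comes back up by itself when let go, letting the lid slam
- tom_lid (a joint): blue lid, linked to the lever (lid = 4.44 x lever), rad: 0 shut, 1.2 fully open; hinged along the pan's rear edge, the front edge rises and tips back, away from the lever. Let go, it falls fast and slams
- tom_cover: the blue lid panel, 166 x 172 x 13 mm, origin at the centre of its underside, the hinge 82 mm toward local +x; it lies 120 mm above the table when shut
- shaker: loose steel shaker, 42 mm across, 88 mm tall, origin under its centre
- squeeze: loose red squeeze bottle with white cap, 58 mm across, 170 mm tall, origin under its centre
- tub: loose white open tub, 110 mm across, 70 mm tall, origin under its centre
- clamshell: loose closed white takeaway box, 215 x 215 x 76 mm, origin under its centre
- jar: loose green glass jar with a steel cap, 70 mm across, 100 mm tall, origin under its centre

How it is judged:
By the outcome, as a careful person would: the job done as asked, in the order asked, and still so for the second after the job is handed in, with the robot touching nothing.
It also fails if it takes over 48 s, if anything falls off the work surface, if the arm or the gripper's body presses on something with over 40 N, if the wrist force passes 120 N, or if a joint passes its speed limit or range.

## Working session

There is one attempt and no reset: what is moved stays moved. The work goes in short steps, Python scripts to look and compute and a tool call to move; the robot and the scene stay as the last step left them, time stands still between calls to the robot, and variables do not carry over. Pictures are saved under pics/ and viewed, about 8 in all and at most 12, crops included, and the job is handed in when it is done.

Besides the shell and the picture viewer there is one more tool, called after "Emit:" as name(argument=value, ...) on one line, values as JSON. carry_out: Moves the arm, as the interface text tells. Its arguments: {"type":"object","properties":{"plan":{"type":"array","items":{"type":"number"}},"newtons":{"type":"number"}},"required":["plan"]}

```bash
mkdir -p pics; cat > h.py <<'E'
from cell import *
import numpy as np, cv2
def cloud(n):
    im,d=grab_frame(n); c=camera_model(n); f=240/np.tan(np.radians(c["fovy"])/2)
    v,u=np.mgrid[:480,:640]
    P=np.stack([(u-c["cx"])/f*d,(v-c["cy"])/f*d,d],-1)
    W=(P-np.array(c["t"]))@np.array(c["R"]); W[d==0]=np.nan
    return im,d,W
E
python3 - <<'E'
from h import *
for n in("scene","top"):
    im,d,W=cloud(n); cv2.imwrite(f"pics/{n}0.png",im[...,::-1]); np.save(n+"W.npy",W); np.save(n+"I.npy",im)
print(get_state())
E
```

```text
{'t': 0.1, 'joint_pos': array([ 1.26657581e+00,  3.53566334e-01,  1.63404278e+00, -4.26602405e-06,
        1.15519732e+00, -2.42683075e-03]), 'dq': array([ 7.64289337e-04, -1.03996273e-03, -1.07634004e-03,  6.64557079e-04,
       -7.28827363e-05,  4.34629229e-04]), 'joint_efforts': array([ 1.36407343e-03, -5.94901621e+01, -3.34931552e+01,  6.99143065e-02,
        1.83276407e-02, -2.43676737e-05]), 'tool_pos': array([0.18566372, 0.59635149, 0.23095386]), 'orientation': array([-1.57079728e+00,  1.21378684e-03,  1.26900436e+00]), 'force': array([ 0.89298663, -0.10861413, -0.56554561]), 'moment': array([-0.07031328, -0.01794724,  0.00947158]), 'finger_gap': 0.09151457587626834}
```

View pics/scene0.png

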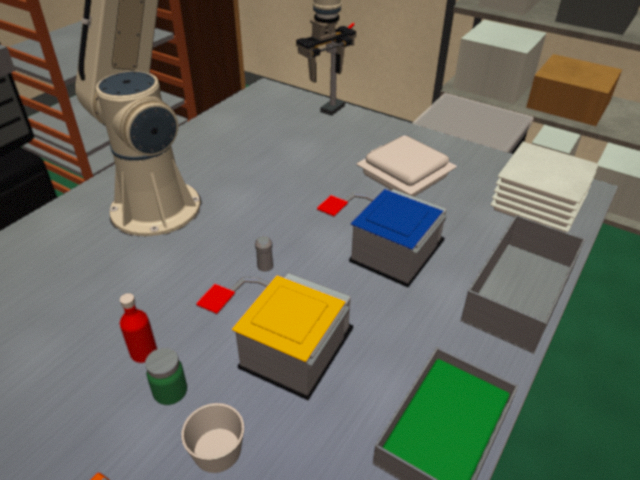

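View pics/top0.png

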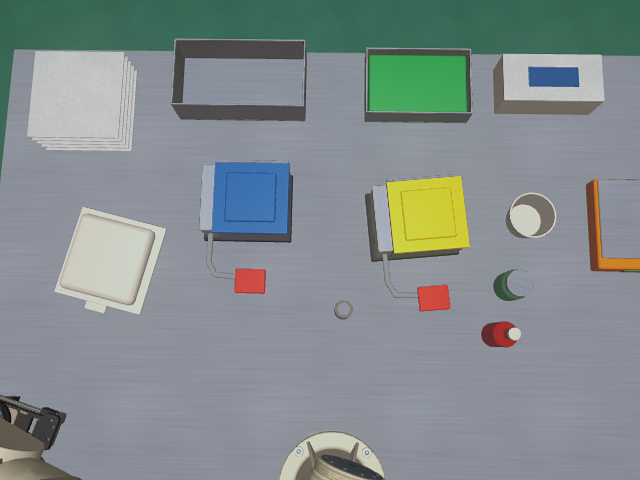

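The scene view shows the yellow pan's red paddle at about (216,298), and the top view shows it at about (433,298). The shaker is at (343,310) and the bottle at (500,334) in the top view, and both are clear of the paddle.

```bash
python3 - <<'E'
from h import *
for n,(u0,u1,v0,v1) in {"top":(410,460,280,320),"scene":(190,240,280,320)}.items():
    W=np.load(n+"W.npy");I=np.load(n+"I.npy").astype(int)
    m=np.zeros((480,640),bool);m[v0:v1,u0:u1]=1
    m&=(I[...,0]>150)&(I[...,1]<70)&np.isfinite(W[...,2])
    p=W[m];p=p[abs(p[:,2]-np.median(p[:,2]))<.012];print(n,len(p),p.mean(0),np.median(p,0),p.min(0),p.max(0),cv2.minAreaRect(p[:,:2].astype(np.float32)*1000))
W=np.load("topW.npy");I=np.load("topI.npy").astype(int)
for nm,(u0,u1,v0,v1) in {"yl":(390,470,175,250),"shk":(335,352,300,319),"bot":(483,522,320,350),"jar":(495,535,268,302)}.items():
    p=W[v0:v1,u0:u1].reshape(-1,3);p=p[p[:,2]>.05];
    if nm=="yl":p=p[abs(p[:,2]-.133)<.012]
    print(nm,p.min(0),p.max(0),cv2.minAreaRect(p[:,:2].astype(np.float32)*1000))
E
```

```text
top 86 [ 0.42566841 -0.22791859  0.08291649] [ 0.42026927 -0.23695302  0.08297076] [ 0.40589521 -0.26081952  0.07719046] [ 0.4619639  -0.18895478  0.0893026 ] ((433.7667541503906, -224.85906982421875), (52.064144134521484, 68.86016082763672), 6.034029483795166)
scene 606 [ 0.43513243 -0.2272091   0.08501291] [ 0.43513579 -0.227864    0.0851402 ] [ 0.40331666 -0.26234225  0.07902424] [ 0.46453261 -0.18918984  0.09037568] ((434.2970886230469, -225.7077178955078), (58.57728576660156, 71.03661346435547), 6.421204090118408)
yl [ 0.53869575 -0.2990595   0.1210009 ] [ 0.71340798 -0.1205501   0.14102451] ((623.7308349609375, -205.41465759277344), (171.8554229736328, 173.0261993408203), 5.8230719566345215)
shk [ 0.38703644 -0.03685397  0.07028867] [ 4.26367293e-01 -7.69366779e-05  9.31356144e-02] ((406.693603515625, -18.514869689941406), (39.27987289428711, 36.77597427368164), 0.42912182211875916)
bot [ 0.32814911 -0.40326192  0.05011294] [ 0.38387604 -0.34788307  0.17403709] ((355.3035583496094, -374.78607177734375), (56.378883361816406, 52.50263595581055), 9.592416763305664)
jar [ 0.43668181 -0.4476527   0.05003574] [ 0.50539318 -0.38133896  0.10783294] ((470.9355773925781, -413.81561279296875), (64.7735366821289, 66.12388610839844), 67.95722961425781)
```

Emit:
carry_out(plan=[255,1.7,-5.5,0.5,0.1,255,3.4,-11,1,0.2,255,5.1,-16.5,1,0.3,255,6.8,-22,1,0.41,255,8.5,-27.5,1,0.41], newtons=20)

```text
t: 0.72
tool_pos: [0.2707, 0.3195, 0.2408]
orientation: [-1.571, 0.001, 1.681]
force: [0.1, 0.1, -0.8]
finger_gap: 0.044
```

Emit:
carry_out(plan=[255,1.8,-5.9,0,0,255,3.6,-11.8,0,0,255,5.4,-17.7,0,0,255,7.2,-23.6,0,0,255,9,-29.5,0,0])

```text
t: 1.35
tool_pos: [0.3609, 0.0226, 0.241]
orientation: [-1.572, 0.001, 1.681]
force: [2.1, 1.0, 0.3]
finger_gap: 0.0005
```

Emit:
carry_out(plan=[255,1.7,-5.5,0,0,255,3.4,-11,0,0,255,5.1,-16.5,0,0,255,6.6,-22,0,0,255,7.3,-25,0,0])

```text
t: 1.98
tool_pos: [0.4341, -0.23, 0.2407]
orientation: [-1.572, 0.002, 1.679]
force: [0.9, 0.2, 0.1]
finger_gap: 0.0001
```

Emit:
carry_out(plan=[255,0,0.4,-4,0,255,0,0.4,-8,0,255,0,0.4,-11,0,255,0,0.4,-12.5,0,255,0,0.4,-12.5,0])

```text
t: 2.6
tool_pos: [0.4337, -0.2258, 0.1151]
orientation: [-1.57, 0.001, 1.679]
force: [1.1, -0.0, -0.2]
finger_gap: 0.0004
```

```bash
python3 - <<'E'
from h import *
im,d,W=cloud("scene")
cv2.imwrite("pics/s1.png",cv2.resize(im[200:400,140:380,::-1],(720,600)))
print(get_state()["tool_pos"],get_state()["force"])
E
```

```text
[ 0.43432176 -0.226101    0.11600091] [ 1.41621784  0.24196111 -0.12532774]
```

View pics/s1.png

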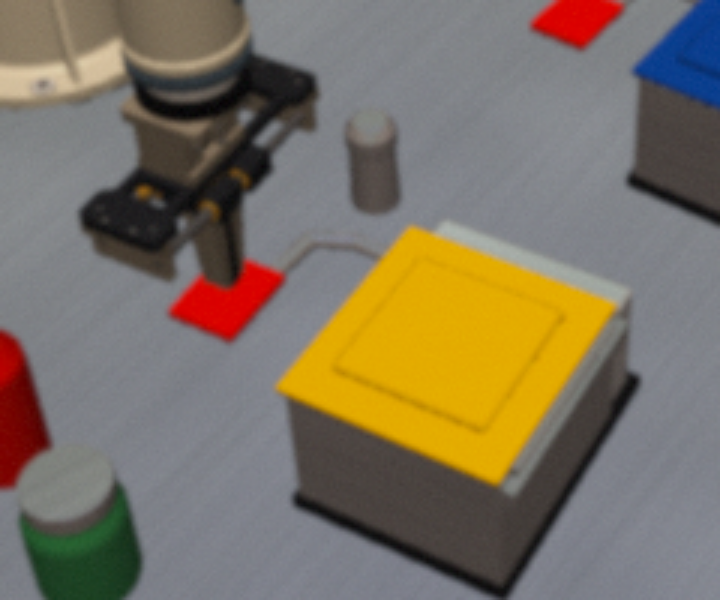

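The closed fingertips are over the middle of the paddle, at about (225,280) in the crop, with clearance all round. Next I press gently.

Emit:
carry_out(plan=[255,0,0,-0.6,0,255,0,0,-1.0,0,255,0,0,-1.3,0,255,0,0,-1.6,0,255,0,0,-1.9,0])

```text
t: 3.28
tool_pos: [0.4338, -0.2262, 0.0974]
orientation: [-1.571, 0.001, 1.68]
force: [-6.3, -0.8, 11.1]
finger_gap: 0.0006
```

Emit:
carry_out(plan=[255,0,0,-0.3,0,255,0,0,-0.6,0,255,0,0,-0.9,0,255,0,0,-1.2,0,255,0,0,-1.5,0])

```text
t: 3.9
tool_pos: [0.4326, -0.2263, 0.0827]
orientation: [-1.568, 0.001, 1.68]
force: [-7.7, -1.0, 10.3]
finger_gap: 0.0006
```

Emit:
carry_out(plan=[255,0,0,-0.3,0,255,0,0,-0.6,0,255,0,0,-0.9,0,255,0,0,-1.2,0,255,0,0,-1.4,0])

```text
t: 4.53
tool_pos: [0.4326, -0.2264, 0.0691]
orientation: [-1.568, 0.001, 1.68]
force: [-2.1, -0.0, 7.5]
finger_gap: 0.0003
```

Emit:
carry_out(plan=[255,0,0,-0.2,0,255,0,0,-0.4,0,255,0,0,-0.6,0,255,0,0,-0.7,0,255,0,0,-0.8,0])

```text
t: 5.15
tool_pos: [0.4331, -0.2265, 0.063]
orientation: [-1.569, 0.002, 1.68]
force: [-8.9, 5.6, 41.7]
finger_gap: 0.0005
```

Emit:
carry_out(plan=[255,0,0,-0.1,0,255,0,0,-0.1,0,255,0,0,-0.1,0,255,0,0,-0.1,0,255,0,0,-0.1,0])

```text
t: 5.78
tool_pos: [0.4331, -0.2264, 0.0634]
orientation: [-1.569, 0.002, 1.68]
force: [-6.0, 3.8, 22.9]
finger_gap: 0.0003
```

```bash
python3 - <<'E'
from h import *
im,d,W=cloud("scene")
cv2.imwrite("pics/s2.png",cv2.resize(im[200:400,140:380,::-1],(720,600)))
s=get_state();print(s["t"],s["tool_pos"],s["force"])
I=im.astype(int);m=(I[...,0]>150)&(I[...,1]>110)&(I[...,2]<80)&np.isfinite(W[...,2]);m[:200]=0;m[400:]=0
p=W[m];c=p.mean(0);n=np.linalg.svd(p-c,full_matrices=False)[2][2];print(len(p),c,"lid tilt",np.arccos(abs(n[2])))
E
```

```text
5.825 [ 0.43308282 -0.22641885  0.06339601] [-6.73206614  3.48835507 22.69094495]
4623 [ 0.67811975 -0.20949366  0.21126691] lid tilt 1.2528946940335879
```

View pics/s2.png

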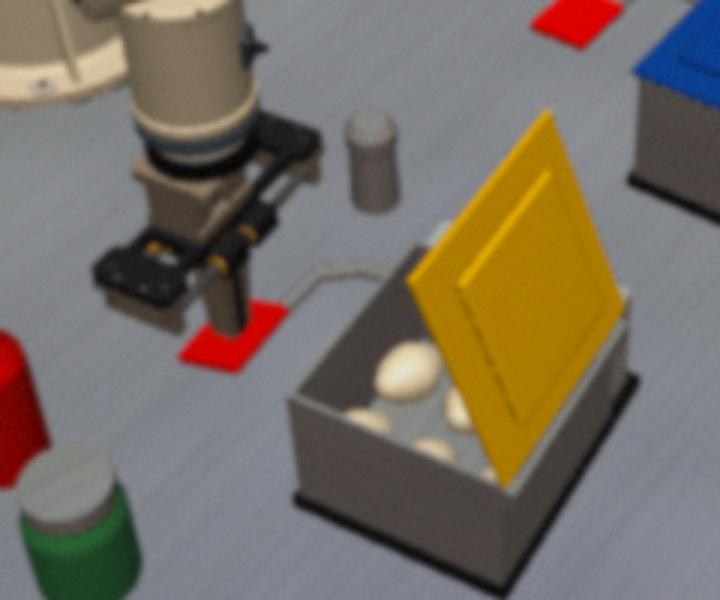

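The yellow lid is fully open (measured tilt about 1.25 rad), the eggs are visible around (410,370), and the paddle is on its stop at about 23 N. I'll hold it there for about three more seconds.

Emit:
carry_out(plan=[255,0,0,-0.1,0,255,0,0,-0.1,0,255,0,0,-0.1,0,255,0,0,-0.1,0,255,0,0,-0.1,0])

```text
t: 6.45
tool_pos: [0.433, -0.2264, 0.0635]
orientation: [-1.569, 0.002, 1.68]
force: [-6.5, 2.6, 18.9]
finger_gap: 0.0004
```

Emit:
carry_out(plan=[255,0,0,-0.1,0,255,0,0,-0.1,0,255,0,0,-0.1,0,255,0,0,-0.1,0,255,0,0,-0.1,0])

```text
t: 7.08
tool_pos: [0.433, -0.2264, 0.0636]
orientation: [-1.569, 0.002, 1.68]
force: [-4.4, 2.4, 16.9]
finger_gap: 0.0004
```

Emit:
carry_out(plan=[255,0,0,-0.1,0,255,0,0,-0.1,0,255,0,0,-0.1,0,255,0,0,-0.1,0,255,0,0,-0.1,0])

```text
t: 7.7
tool_pos: [0.433, -0.2264, 0.0636]
orientation: [-1.569, 0.002, 1.68]
force: [-5.1, 2.2, 16.5]
finger_gap: 0.0006
```

Emit:
carry_out(plan=[255,0,0,-0.1,0,255,0,0,-0.1,0,255,0,0,-0.1,0,255,0,0,-0.1,0,255,0,0,-0.1,0])

```text
t: 8.32
tool_pos: [0.433, -0.2264, 0.0636]
orientation: [-1.569, 0.002, 1.68]
force: [-4.6, 2.9, 16.4]
finger_gap: 0.0009
```

Emit:
carry_out(plan=[255,0,0,-0.1,0,255,0,0,-0.1,0,255,0,0,-0.1,0,255,0,0,-0.1,0,255,0,0,-0.1,0])

```text
t: 8.95
tool_pos: [0.433, -0.2264, 0.0636]
orientation: [-1.569, 0.002, 1.68]
force: [-4.9, 1.8, 16.9]
finger_gap: 0.0005
```

Emit:
carry_out(plan=[255,0,0,0,0,255,0,0,0.15,0,255,0,0,0.3,0,255,0,0,0.45,0,255,0,0,0.6,0])

```text
t: 9.57
tool_pos: [0.4326, -0.2263, 0.0698]
orientation: [-1.569, 0.001, 1.68]
force: [-2.7, 0.2, 5.4]
finger_gap: 0.0008
```

Emit:
carry_out(plan=[255,0,0,0.1,0,255,0,0,0.25,0,255,0,0,0.4,0,255,0,0,0.55,0,255,0,0,0.7,0])

```text
t: 10.2
tool_pos: [0.4324, -0.2264, 0.0773]
orientation: [-1.568, 0.001, 1.681]
force: [-2.9, 1.2, 7.5]
finger_gap: 0.0006
```

Emit:
carry_out(plan=[255,0,0,0.1,0,255,0,0,0.25,0,255,0,0,0.4,0,255,0,0,0.55,0,255,0,0,0.7,0])

```text
t: 10.82
tool_pos: [0.4325, -0.2264, 0.0848]
orientation: [-1.568, 0.002, 1.681]
force: [-1.9, 1.8, 8.2]
finger_gap: 0.0006
```

Emit:
carry_out(plan=[255,0,0,0.1,0,255,0,0,0.25,0,255,0,0,0.4,0,255,0,0,0.55,0,255,0,0,0.7,0])

```text
t: 11.45
tool_pos: [0.4331, -0.2264, 0.0925]
orientation: [-1.57, 0.002, 1.68]
force: [0.3, 3.0, 9.1]
finger_gap: 0.0003
```

Contact is still firm. The last 10 mm goes slower.

Emit:
carry_out(plan=[255,0,0,0.05,0,255,0,0,0.15,0,255,0,0,0.25,0,255,0,0,0.35,0,255,0,0,0.45,0])

```text
t: 12.08
tool_pos: [0.4337, -0.2263, 0.0978]
orientation: [-1.571, 0.002, 1.68]
force: [-0.2, 3.2, 8.8]
finger_gap: 0.0005
```

Emit:
carry_out(plan=[255,0,0,0.05,0,255,0,0,0.1,0,255,0,0,0.15,0,255,0,0,0.2,0,255,0,0,0.25,0])

```text
t: 12.7
tool_pos: [0.4342, -0.2262, 0.101]
orientation: [-1.572, 0.002, 1.68]
force: [-0.9, 2.4, 7.3]
finger_gap: 0.0006
```

Emit:
carry_out(plan=[255,0,0,0.05,0,255,0,0,0.1,0,255,0,0,0.15,0,255,0,0,0.2,0,255,0,0,0.25,0])

```text
t: 13.32
tool_pos: [0.4342, -0.2263, 0.1034]
orientation: [-1.572, 0.002, 1.68]
force: [0.8, -0.9, 0.9]
finger_gap: 0.0005
```

Emit:
carry_out(plan=[255,0,0,0.05,0,255,0,0,0.1,0,255,0,0,0.15,0,255,0,0,0.2,0,255,0,0,0.25,0])

```text
t: 13.95
tool_pos: [0.4341, -0.2262, 0.1059]
orientation: [-1.572, 0.002, 1.68]
force: [-0.4, 0.4, 0.6]
finger_gap: -0.0
```

Emit:
carry_out(plan=[255,0,0,0.05,0,255,0,0,0.1,0,255,0,0,0.15,0,255,0,0,0.2,0,255,0,0,0.25,0])

```text
t: 14.58
tool_pos: [0.4341, -0.2262, 0.1085]
orientation: [-1.572, 0.002, 1.68]
force: [0.0, -0.4, -0.1]
finger_gap: 0.0006
```

The fingertips left the paddle at about 0.103 m, which is its fully-up height. Next I retreat straight up and check.

Emit:
carry_out(plan=[255,0,0,1,0,255,0,0,4,0,255,0,0,8,0,255,0,0,12,0,255,0,0,13,0])

```text
t: 15.2
tool_pos: [0.4354, -0.2269, 0.2415]
orientation: [-1.576, 0.004, 1.68]
force: [0.0, -0.8, 0.0]
finger_gap: 0.0005
```

Emit:
carry_out(plan=[255,0,0,0,0,255,0,0,0,0,255,0,0,0,0])

```text
t: 15.58
tool_pos: [0.4347, -0.2265, 0.2403]
orientation: [-1.574, 0.003, 1.68]
force: [-0.4, -0.2, -0.7]
finger_gap: 0.0006
```

```bash
python3 - <<'E'
from h import *
im,d,W=cloud("scene")
cv2.imwrite("pics/s3.png",im[...,::-1])
I=im.astype(int);F=np.isfinite(W[...,2])
for n,m in (("lid",(I[...,0]>150)&(I[...,1]>110)&(I[...,2]<80)&F),("blue",(I[...,2]>120)&(I[...,0]<60)&(I[...,1]<110)&F)):
    m[:180]=0;m[400:]=0
    p=W[m];c=np.median(p,0);p=p[abs(p[:,2]-c[2])<.03];n_=np.linalg.svd(p-p.mean(0),full_matrices=False)[2][2];print(n,len(p),c,"tilt",np.arccos(abs(n_[2])))
p=W[280:320,190:240][(I[280:320,190:240,0]>150)&(I[280:320,190:240,1]<70)];print("paddle",len(p),np.nanmedian(p,0))
s=get_state();print(s["t"],s["tool_pos"],s["force"],s["dq"].max())
E
```

```text
lid 5360 [ 0.62586654 -0.21756466  0.12855638] tilt 0.0065479598170202075
blue 2786 [0.65827744 0.18578622 0.12942523] tilt 0.008199726054078689
paddle 616 [ 0.43481197 -0.2270803   0.08509564]
15.625 [ 0.43481817 -0.22659428  0.24039626] [ 0.09696078  0.1473869  -0.19823988] 0.001830592339018054
```

View pics/s3.png

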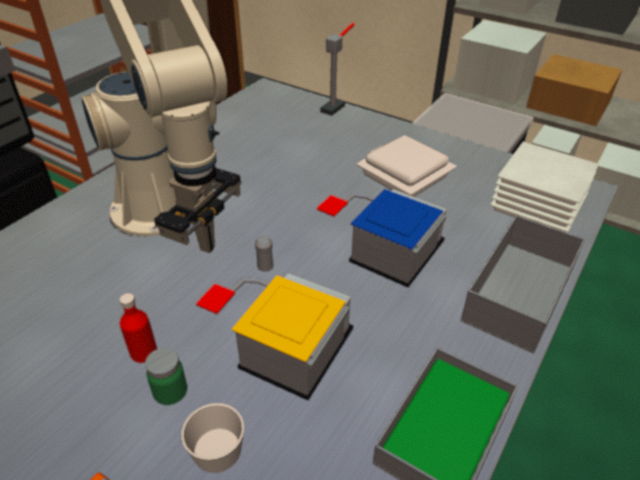

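Both lids are shut: the yellow one at (295,315) is level and the blue one at (398,215) hasn't moved. The paddle is back up at (216,298), the arm is clear, and nothing else has moved.

```bash
python3 -c "
from cell import *
print(hand_in())"
```

```text
the job is handed in; nothing more can be done
None
```

The yellow-lidded pan was opened by its lever, held open and eased shut again, and the job is handed in at about 15.6 s of the 48 s allowed.

- **Opening:** I pressed the red paddle to its stop with closed fingertips. The camera measured the lid tilted about 1.25 rad, against 1.2 rad for fully open. Peak force at the stop read about 42 N at the fingertips, well under the 120 N wrist limit.
- **Holding:** The lid stayed open for over 3.5 s, with the fingertip force settling at about 17 N.
- **Closing:** I raised the lever slowly over about 4 s, down to about 4 mm/s at the end. The fingertips stayed in contact until the paddle was fully up, so the lid was not let go early.
- **Last checks:** The yellow lid is level (tilt under 0.01 rad) and the paddle top is back at 85 mm. The blue lid is shut, the loose items look unmoved, and the arm is clear of everything. No check failed.

**Eggs:** At least four were visible in the view I took while it was open. The pan wall and the raised lid hid part of the inside, so I could not confirm all six.

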